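# Open the stuck varnish can

### The job

The black bung has dried fast in the slanting neck of the varnish can, and a straight tug would only lift or topple the can. Work the bung loose by twisting it to and fro while you pull it out along the neck, with the can staying where it stands, then set the bung down (do not drop it) in the shallow white dish. Leave everything else on the table alone.

Things in the scene. Friction and masses are not known exactly. Their poses are not given: they have to be found in the camera images.
- can: Varnish can: bare-metal 5 litre can, 150 mm deep (x), 190 wide (y), about 4.4 kg, loose on the table. Origin at the centre of its underside, z up; front (own -x) roughly faces the robot. Front wall 170 mm high, then a shoulder slopes up at 30 degrees towards +x to a flat top 222 high; wire handle along y, up to 251 high, 52 behind the centre. A straight pull of some 25 N on the bung topples it.
- neck (a point): Centre of the rim of the can's round pouring neck, where the bung sits: 43 mm in front of (own -x) and 218.5 mm above the can's origin. The neck, 28 mm outside diameter, stands 26 mm out of the shoulder and leans 30 degrees from vertical towards the can's own -x. The point's axes are those of the can (z up, not along the neck).
- bung: Black plastic bung, 50 g. Origin at the centre of its grip, a hexagonal prism 34 mm across flats (39 across corners), 36 high. Own z: its axis, out of the neck (30 degrees from vertical at the start); own y: square to a pair of flats, at the start parallel to the can's y (level). Below the grip a flange 31 mm across, 3 thick, rests on the rim 21 mm below the origin.
- bung_tip (a point): Tip of the bung's stopper (20 mm in diameter, 22 long), 43 mm below the bung's origin on its axis. The neck grips the stopper with about 45 N of friction for the first 12 mm of travel; friction acts against the direction of sliding, so while the bung is turned (about 0.45 N m) a few newtons draw it out. It leaves the neck at 22 mm.
- dish: Shallow round white plastic dish, 132 mm across the rim, 22 mm high, floor 4 mm thick and about 110 mm across inside. Origin at the centre of its underside, z up. Loose, 0.25 kg.
- brush_jar: Glass jar with three upright brushes, 66 mm in diameter, 235 mm high over the brushes; origin under its centre. Leave alone.
- ink_jar: Small dark glass jar with a lid, 56 mm in diameter, 65 mm high; origin under its centre. Leave alone.
- paint_pot: White lidded paint pot, 86 mm in diameter, 85 mm high; origin under its centre. Leave alone.
- paint_pot_small: Small clear lidded pot, 60 mm in diameter, 70 mm high; origin under its centre. Leave alone.
- brush: Paint brush lying on the table, 200 mm long along its own x. Leave alone.
- house_a: Small wooden toy house, 30 x 45 mm, 50 mm high; origin under its centre. Leave alone.
- house_b: Another such toy house. Leave alone.
Not all that is in view belongs to the job. There is more than one size of the bung; the one meant has the size given above.

How it is judged:
By the outcome, as a careful person would: the job done as asked, in the order asked, and still so for the second after the job is handed in, with the robot touching nothing.
It also fails if it takes over 69 s, if anything falls off the work surface, if the arm or the gripper's body presses on something with over 40 N, if the wrist force passes 120 N, or if a joint passes its speed limit or range.

### The arm

A 7-joint arm with a two-finger parallel gripper is mounted at the origin on the work surface. World frame = base frame: x ahead of the robot, y to its left, z up, the work surface at z = 0. Lengths are in m, angles in rad, forces in N, time in s.
With the tool pointing down it reaches from about 0.425 to 0.825 m from the base axis. Payload 3.6 kg.
Tool frame: the origin (TCP) lies where the fingers leave the gripper's body, on its centre line; the fingertips stand 73 mm ahead of it and the grasp point (between the pads) lies 54 mm ahead of it; z points along the fingers, y is the line along which they close (so a half turn about z gives the same grasp; the last joint's range is limited). The gripper opens to 85 mm and grips with 20 to 120 N. Pads are 22 mm wide; open, the fingers measure 114 mm over their backs; the gripper's body (76 mm by 85 mm) begins 54 mm behind the grasp point. The pads swing forward as they close: fully open they stand 13 mm farther back than shut.
Start: joints at [-1.179, 0.615, -0.013, 1.423, 0.008, 1.103, -0.04], TCP at [0.264, 0.594, 0.304] pointing down, gripper open.
Joint ranges: [-3.12, 3.12], [-0.3, 2.06], [-1.34, 1.32], [0.26, 2.42], [-1.36, 4.5], [0.01, 1.98], [-2.84, 2.84]. Speed limits (rad/s): [2.79, 2.79, 3.14, 3.14, 3.14, 3.14, 3.14].

### API

Orientations are given as a unit quaternion [x, y, z, w].
In Python, from station import arm, snapshot, camera_info, ticket gives the robot as it stands. Calls block until the motion is done:
- arm.movep(position, orientation): joint-space move of the TCP to a pose.
- arm.line_to(position, velocity=0.15, ori=None): straight line of the TCP; ori=None keeps the orientation; velocity is the mean speed in m/s.
- arm.move_j(angles): joint-space move.
- arm.move_gripper(opening, effort=None): opening from 0.0 (shut) to 1.0 (fully open); effort is the grip in N (None keeps the last); returns when the fingers have stopped.
- arm.pause(seconds).
- arm.ik(position, orientation): joint angles nearest the present ones, or None.
- snapshot(name): name is "scene" or "top" or "wrist"; returns the picture (420x560x3 uint8, blue, green, red); there is no depth.
- camera_info(name): a dict with "fx", "fy", "cx", "cy" (pixels), "dist_coeffs" ([k1, k2, p1, p2, k3] as OpenCV has them; the pictures are not rectified), "R" (3x3) and "t" (3): a world point X has camera coordinates R X + t; the wrist camera has in their place "T_tool_cam" (4x4, takes a point from camera to tool coordinates, whose origin is the TCP and whose axes are the flange's). Camera axes: x right, y down, z forward; pixel columns grow to the right and rows downward; lengths in m; the calibration is good to about 2 mm. A picture is of the moment at which its call begins: read the wrist's pose just before it. camera_info takes no time and is no camera call.
A pose or a line that the arm cannot do raises arm.MotionError and nothing moves.
- ticket.finish_job(): hands the job in; it is judged then, once.
Readings, each from a call of its own:
- arm.read_time(): time.
- arm.read_joint_positions(): joint angles.
- arm.read_dq(): joint speeds.
- arm.read_effort(): joint torques, N m.
- arm.read_tool_pos(): TCP position.
- arm.read_eef_rot(): TCP orientation.
- arm.read_ft_force(): force on the tool from outside, world axes, zero at the start.
- arm.read_wrist_torque(): the same for the moment, N m.
- arm.read_opening(): opening from 0.0 (shut) to 1.0 (fully open).
- arm.read_finger_force(): force on a finger pad.
Only numpy, scipy, OpenCV 4.12 (cv2) and the standard library are available. Lean on these libraries where they do the work, as an engineer would, in place of code of your own. Each camera call takes 0.05 s, during which the arm holds its last target. There are 200 camera calls.

## Working session

There is one attempt and no reset: what is moved stays moved. The work goes in short steps, each a Python script; the robot and the scene stay as the last script left them, time stands still between calls to the robot, and variables do not carry over. Pictures are saved under pics/ and viewed, at most 10 in all, crops included, and the job is handed in when it is done.

```bash
ls; mkdir -p pics; python3 - <<'E'
from station import arm,snapshot,camera_info
import cv2
for n in("scene","top"):
    cv2.imwrite(f"pics/{n}0.png",cv2.resize(snapshot(n),(800,600)))
    c=camera_info(n);print(n,c)
print(camera_info("wrist"))
E
```

```text
pics
scene {'fx': 385.5212352552934, 'fy': 385.5212352552934, 'cx': 280.9904011415082, 'cy': 212.82405228514108, 'dist_coeffs': array([-0.03573967,  0.        ,  0.        ,  0.        ,  0.        ]), 'R': array([[-0.52372159,  0.85178001,  0.01365683],
       [ 0.7041516 ,  0.44186296, -0.5558126 ],
       [-0.47946451, -0.28147458, -0.83119543]]), 't': array([ 0.30081448, -0.31888088,  1.5207689 ])}
top {'fx': 434.05795430702346, 'fy': 434.05795430702346, 'cx': 285.29342658583596, 'cy': 216.06429317881503, 'dist_coeffs': array([-0.07643365,  0.        ,  0.        ,  0.        ,  0.        ]), 'R': array([[-0.00686379, -0.99991598, -0.0109965 ],
       [-0.9970556 ,  0.00768321, -0.07629615],
       [ 0.07637423,  0.01044044, -0.99702456]]), 't': array([0.02091546, 0.56802571, 1.17991742])}
{'fx': 296.66716843271547, 'fy': 296.66716843271547, 'cx': 278.2464819880694, 'cy': 205.27228089031408, 'dist_coeffs': array([-0.03928485,  0.        ,  0.        ,  0.        ,  0.        ]), 'T_tool_cam': array([[ 4.11941080e-04, -9.59049817e-01, -2.83237143e-01,
         7.16582450e-02],
       [ 9.99999591e-01,  1.66955428e-04,  8.89086565e-04,
         1.24587967e-03],
       [-8.05390329e-04, -2.83237393e-01,  9.59049493e-01,
        -7.00478329e-02],
       [ 0.00000000e+00,  0.00000000e+00,  0.00000000e+00,
         1.00000000e+00]])}
```

View pics/scene0.png

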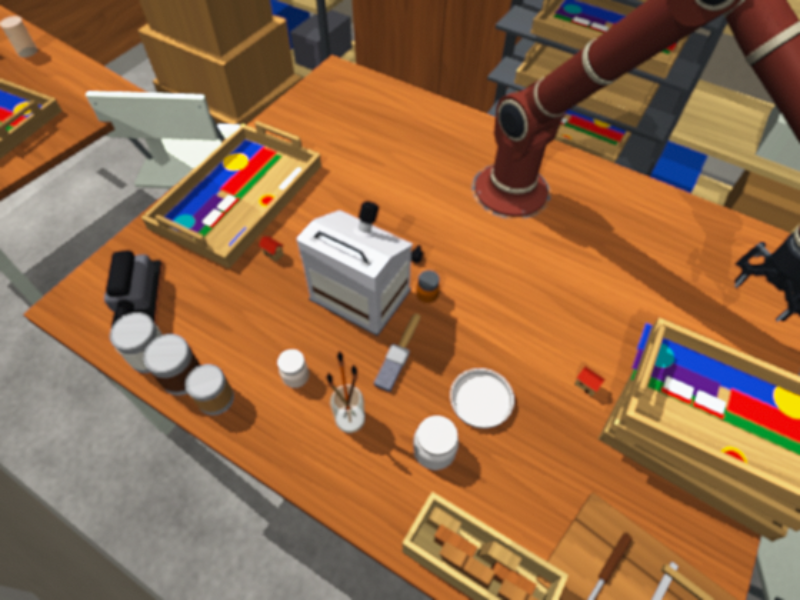

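View pics/top0.png

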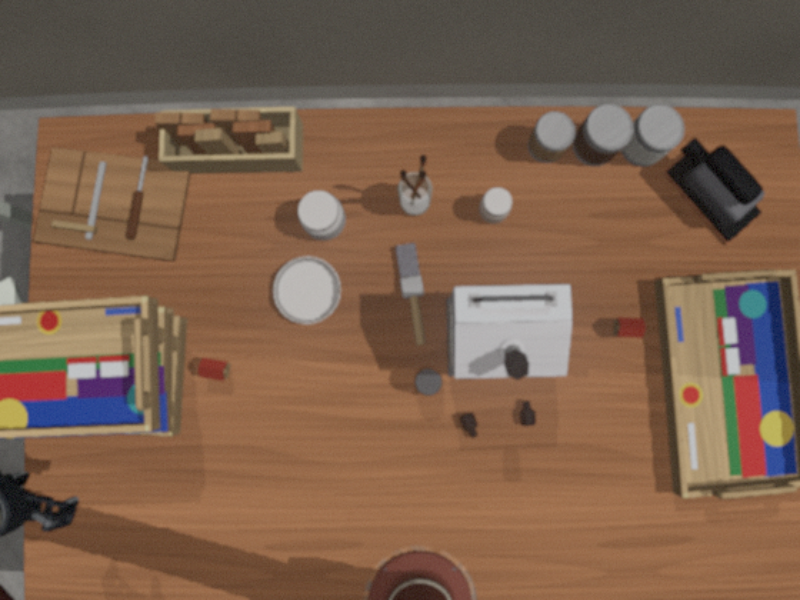

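The top view shows the can at about (510,330) and the bung in its neck at (516,362). There are two loose decoys at (468,425) and (527,412), and the dish is at (307,290). Next I'll enlarge the can region.

```bash
python3 - <<'E'
from station import snapshot
import cv2,numpy as np
t=snapshot("top");s=snapshot("scene")
cv2.imwrite("pics/t.png",t);cv2.imwrite("pics/s.png",s)
a=cv2.resize(t[190:310,300:420],(480,480),interpolation=cv2.INTER_CUBIC)  # 4x
a=cv2.resize(t[190:310,305:405],(400,480),interpolation=cv2.INTER_CUBIC)
b=cv2.resize(s[130:250,205:305],(400,480),interpolation=cv2.INTER_CUBIC)
cv2.imwrite("pics/c1.png",np.hstack([a,b]))
E
```

```text
(no output)
```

View pics/c1.png

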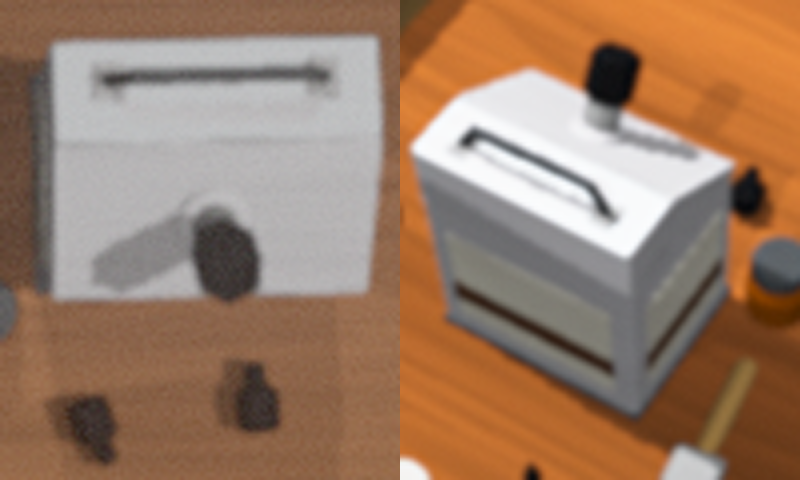

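The left crop (top camera) and right crop (scene camera) show the can's corners clearly, with the bung grip at about (227,257) left and (612,74) right. I'll fit the can pose to the corners and triangulate the bung and dish.

```bash
cat > h.py <<'E'
import numpy as np,cv2
from station import arm,snapshot,camera_info
from scipy.optimize import least_squares
from scipy.spatial.transform import Rotation as Ro
def proj(n,X):
    c=camera_info(n);K=np.array([[c["fx"],0,c["cx"]],[0,c["fy"],c["cy"]],[0,0,1]])
    return cv2.projectPoints(np.atleast_2d(np.asarray(X,float)),cv2.Rodrigues(c["R"])[0],c["t"],K,c["dist_coeffs"])[0][:,0]
def plane(n,uv,z):
    c=camera_info(n);K=np.array([[c["fx"],0,c["cx"]],[0,c["fy"],c["cy"]],[0,0,1]])
    p=cv2.undistortPoints(np.array([[uv]],float),K,c["dist_coeffs"])[0,0]
    d=c["R"].T@[*p,1];o=-c["R"].T@c["t"];return o+d*(z-o[2])/d[2]
E
python3 - <<'E'
from h import *
T={(.075,.095,.222):(52,43),(.075,-.095,.222):(377,38),(-.075,.095,.17):(55,299),(-.075,-.095,.17):(368,291),(.015,.095,.222):(54,142),(.015,-.095,.222):(381,136)}
S={(.075,-.095,.222):(412,150),(.075,.095,.222):(628,260),(-.075,-.095,.17):(530,70),(-.075,.095,.17):(733,163),(.075,.095,0):(640,415),(.075,-.095,0):(450,318),(-.075,.095,0):(725,287)}
tp=np.array(list(T.values()))/4+[304.6,189.6]; sp=(np.array(list(S.values()))-[400,0])/4+[204.6,129.6]
P=np.array(list(T));Q=np.array(list(S))
def tf(v,p): return Ro.from_euler("z",v[2]).apply(p)+[v[0],v[1],0]
f=lambda v:np.r_[(proj("top",tf(v,P))-tp),(proj("scene",tf(v,Q))-sp)].ravel()
r=least_squares(f,[.45,-.13,0]);print(r.x,np.round(f(r.x).reshape(-1,2),1).tolist())
b=np.array([-.043,0,.2185])+.021*np.array([-.5,0,.866])
B=tf(r.x,b);print("bung",B,(proj("top",B)[0]-[304.6,189.6])*4,(proj("scene",B)[0]-[204.6,129.6])*4+[400,0])
bt=np.array([227/4+304.6,257/4+189.6]);bs=np.array([212/4+204.6,74/4+129.6])
g=lambda X:np.r_[proj("top",X)[0]-bt,proj("scene",X)[0]-bs]
q=least_squares(g,B);print("tri",q.x,q.fun)
# dish
t=cv2.imread("pics/t.png");m=(t.min(2)>150).astype(np.uint8);m[:, :185]=0;m[:,245:]=0;m[:170]=0;m[240:]=0
n,l,s,c=cv2.connectedComponentsWithStats(m);i=1+s[1:,4].argmax();print(s[i],c[i],"dish",plane("top",c[i],.018))
print("paint pot",plane("top",(320/1.4286,212/1.4286),.085),"brushjar",plane("top",(415/1.4286,190/1.4286),.06))
E
```

```text
[ 0.51545597 -0.15501153  0.01911085] [[-0.7, 0.0], [-0.2, -0.9], [-0.9, 0.4], [-0.5, 0.2], [-0.4, 1.2], [0.0, 0.5], [-1.4, -0.6], [-0.2, -1.1], [-0.5, -0.5], [-0.0, -0.3], [-1.2, 0.9], [-1.3, 0.3], [0.6, 0.7]]
bung [ 0.46196574 -0.1560339   0.236686  ] [225.86335237 261.97369225] [610.43867265  72.13772784]
tri [ 0.46422043 -0.15555238  0.23741251] [-0.46216641  0.2482374  -0.68427737 -0.09993311]
[ 192  183   41   41 1287] [213.45376845 202.98989899] dish [0.60665211 0.21736646 0.018     ]
paint pot [0.74562032 0.17840035 0.085     ] brushjar [7.92364690e-01 6.31162563e-04 6.00000000e-02]
```

Fit and triangulation agree to about 2 mm. I'll plan the grasp, check IK, move to the pre-grasp pose and check with the wrist camera.

```bash
cat >> h.py <<'E'
yaw=.019; B=np.array([.463,-.156,.237])
a=Ro.from_euler("z",yaw).apply([-.5,0,np.sqrt(.75)])
yv=Ro.from_euler("z",yaw).apply([0,1,0])
def ori(s=1,tw=0):
    z=-a;y=s*yv;return (Ro.from_rotvec(a*tw)*Ro.from_matrix(np.c_[np.cross(y,z),y,z])).as_quat()
def wristproj(X,pos,q):
    c=camera_info("wrist");K=np.array([[c["fx"],0,c["cx"]],[0,c["fy"],c["cy"]],[0,0,1]])
    T=np.eye(4);T[:3,:3]=Ro.from_quat(q).as_matrix();T[:3,3]=pos;M=np.linalg.inv(T@c["T_tool_cam"])
    return cv2.projectPoints(np.atleast_2d(np.asarray(X,float)),cv2.Rodrigues(M[:3,:3])[0],M[:3,3],K,c["dist_coeffs"])[0][:,0]
E
python3 - <<'E'
from h import *
print(arm.read_time())
for s in(1,-1):
    for d in(.058,.14):
        for tw in(-.5,0,.5):
            q=arm.ik(B+a*d,ori(s,tw));print(s,d,tw,None if q is None else np.round(q,2))
s=1 if (arm.ik(B+a*.14,ori(1)) is not None and abs(arm.ik(B+a*.14,ori(1))[6])<1.6) else -1
print("use",s)
arm.movep(B+a*.14,ori(s))
p,q=arm.read_tool_pos(),arm.read_eef_rot();w=snapshot("wrist");print(arm.read_time(),p,q,B+a*.14,ori(s))
cv2.imwrite("pics/w1.png",cv2.resize(w,(800,600)))
print(wristproj([B,B+.018*a,B-.018*a],p,q)*800/560)
E
```

```text
0.2
1 0.058 -0.5 [ 0.71  0.26 -0.39  2.25 -0.53  0.18  1.96]
1 0.058 0 [ 0.86  0.28 -0.57  2.25 -0.16  0.16  2.09]
1 0.058 0.5 [ 1.24  0.43 -1.13  2.24  1.    0.31  1.43]
1 0.14 -0.5 [ 0.82  0.08 -0.39  2.21 -0.48  0.42  1.92]
1 0.14 0 [ 1.16  0.11 -0.76  2.2  -0.35  0.4   2.3 ]
1 0.14 0.5 [ 1.44  0.16 -1.11  2.2  -0.13  0.39  2.57]
-1 0.058 -0.5 [-0.04  0.28  0.56  2.27 -1.22  0.41 -0.49]
-1 0.058 0 [-0.04  0.28  0.56  2.27 -1.22  0.41  0.01]
-1 0.058 0.5 [-0.04  0.28  0.56  2.27 -1.22  0.41  0.51]
-1 0.14 -0.5 [-0.24  0.08  0.75  2.23 -0.69  0.49 -0.99]
-1 0.14 0 [-0.65  0.15  1.28  2.24 -0.87  0.58 -0.29]
-1 0.14 0.5 [-0.24  0.08  0.75  2.23 -0.69  0.49  0.01]
use -1
2.9667 [ 0.3935437  -0.15670662  0.35825121] [ 0.96589738  0.01012915  0.25871474 -0.0025165 ] [ 0.39301263 -0.15732992  0.35824356] [ 0.96588224  0.00917616  0.25880737 -0.00245874]
[[401.02149314 314.34743003]
 [401.26645467 326.69195902]
 [400.81172266 303.78461087]]
```

View pics/w1.png

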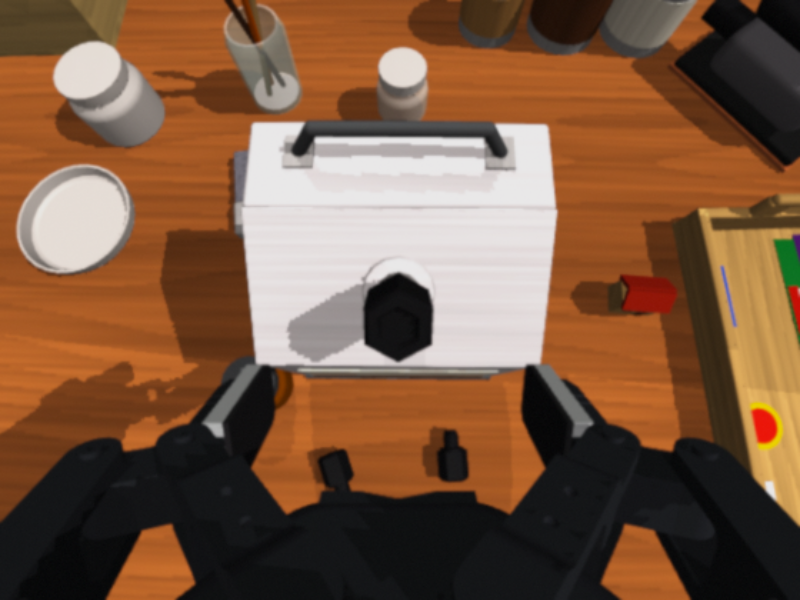

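The bung's top centre is at (398,326), against (401,327) predicted, so it is about 1 mm further to +y. Hex flats line up with the fingers. I'll move down and grip.

```bash
sed -i 's/B=np.array(.*/B=np.array([.463,-.155,.237])/' h.py; python3 - <<'E'
from h import *
arm.move_j([-.24,.08,.75,2.23,-.69,.49,-.49])
arm.line_to(B+a*.14,.1,ori(-1)); print(np.round(arm.read_joint_positions(),2))
arm.line_to(B+a*.055,.06); print(arm.read_time(),np.round(arm.read_joint_positions(),2),arm.read_tool_pos()-(B+a*.055),arm.read_ft_force())
arm.move_gripper(0.3,100) if False else arm.move_gripper(0.0,100)
print(arm.read_time(),arm.read_opening(),arm.read_finger_force(),arm.read_ft_force(),arm.read_wrist_torque(),arm.read_tool_pos()-(B+a*.055))
cv2.imwrite("pics/w2.png",snapshot("wrist"))
E
```

```text
[-0.24  0.07  0.75  2.23 -0.69  0.48 -0.49]
5.35 [-0.04  0.28  0.56  2.27 -1.24  0.4   0.03] [-1.39118807e-05 -6.64834023e-05  2.22037799e-04] [-0.70840209  0.20067788  0.03402236]
5.8833 0.385287078877907 99.07738045760198 [-3.36838451 -0.10839421  4.42052029] [-0.00566766  0.60326468 -0.04461074] [-0.00014802 -0.00034944  0.00033426]
```

View pics/w2.png

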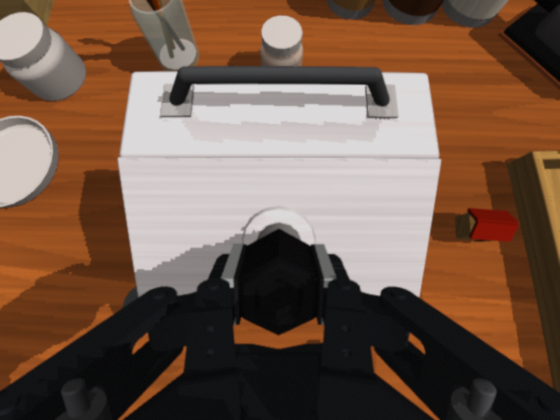

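Grip is square on the flats: the opening reads about 33 mm and forces are small. I'll start twisting and pulling.

```bash
cat > tw.py <<'E'
import sys
from h import *
def run(d0,steps,sg,dd,A=.5,T=1.0):
    d=d0
    for i in range(steps):
        d+=dd;arm.line_to(B+a*(.055+d),dd/T,ori(-1,sg*A))
        F=arm.read_ft_force();p=arm.read_tool_pos()-B-.055*a
        print(f"{arm.read_time():.1f} d={d*1e3:.1f} act={p@a*1e3:.1f} side={np.linalg.norm(p-(p@a)*a)*1e3:.1f} Fax={F@a:.1f} F={np.round(F,1)} M={arm.read_wrist_torque()@a:.2f} op={arm.read_opening():.3f} j7={arm.read_joint_positions()[6]:.2f}")
        if F@a<-18: print("STOP");break
        sg=-sg
    return sg
E
python3 - <<'E'
from tw import *
arm.line_to(B+a*.0551,.0002,ori(-1,.5))
print(run(.0001,4,-1,.001))
cv2.imwrite("pics/s3.png",snapshot("scene"))
d=cv2.absdiff(cv2.imread("pics/s3.png"),cv2.imread("pics/s.png"))
E
```

```text
7.7 d=1.1 act=0.6 side=0.6 Fax=-10.3 F=[ 6.  -2.5 -8.5] M=0.18 op=0.385 j7=-0.45
8.9 d=2.1 act=1.8 side=0.5 Fax=-10.2 F=[ 5.4 -1.3 -8.7] M=-0.03 op=0.385 j7=0.48
10.0 d=3.1 act=3.1 side=0.6 Fax=-9.8 F=[ 3.4 -1.8 -9.4] M=0.07 op=0.381 j7=-0.46
11.2 d=4.1 act=4.2 side=0.6 Fax=-4.6 F=[ 0.2  0.3 -5.2] M=-0.14 op=0.383 j7=0.47
-1
```

```bash
python3 - <<'E'
from tw import *
print(run(.0041,8,-1,.0011))
s=snapshot("scene");o=cv2.imread("pics/s.png")
cv2.imwrite("pics/s4.png",np.hstack([cv2.resize(x[130:250,205:305],(400,480),interpolation=cv2.INTER_CUBIC) for x in(o,s)]))
E
```

```text
12.4 d=5.2 act=5.1 side=0.5 Fax=-10.4 F=[  3.7  -3.5 -10. ] M=0.08 op=0.386 j7=-0.47
13.5 d=6.3 act=6.3 side=0.5 Fax=-7.6 F=[ 3.5 -0.3 -6.7] M=-0.15 op=0.381 j7=0.45
14.7 d=7.4 act=7.4 side=0.5 Fax=-9.5 F=[ 4.1 -2.  -8.6] M=-0.12 op=0.382 j7=-0.48
15.8 d=8.5 act=8.5 side=0.9 Fax=-5.4 F=[ 0.9  0.4 -5.7] M=0.04 op=0.385 j7=0.44
17.0 d=9.6 act=9.6 side=0.8 Fax=-9.6 F=[ 3.  -1.9 -9.3] M=-0.19 op=0.383 j7=-0.49
18.1 d=10.7 act=10.8 side=0.9 Fax=-2.3 F=[-2.5  1.4 -4. ] M=0.15 op=0.387 j7=0.43
19.3 d=11.8 act=13.1 side=1.1 Fax=12.0 F=[-9.3  0.2  8.5] M=0.00 op=0.385 j7=-0.50
20.4 d=12.9 act=13.8 side=0.1 Fax=6.8 F=[-5.5  1.4  4.7] M=-0.05 op=0.385 j7=0.42
-1
```

View pics/s4.png

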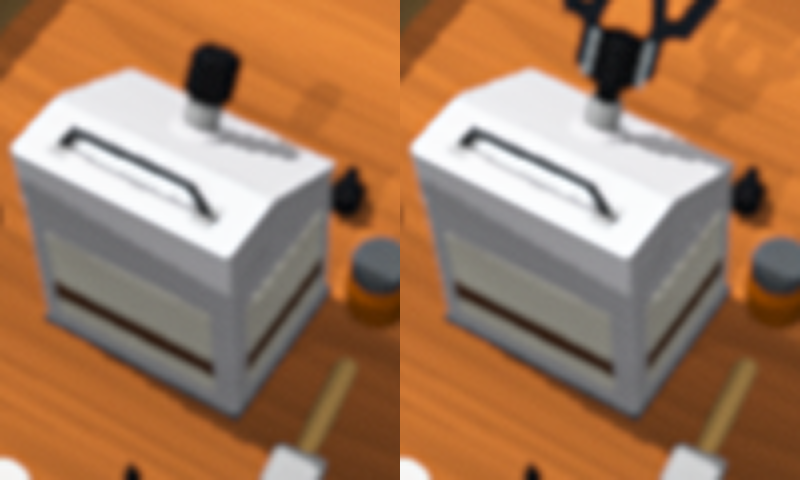

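The can hasn't moved (same pixels in both halves) and the bung has risen. I'll finish the extraction, lift away, straighten up and check for tilt.

```bash
python3 - <<'E'
from tw import *
run(.0129,4,-1,.0025)
arm.line_to(B+a*(.055+.045),.04,ori(-1,0)); print(arm.read_time(),arm.read_ft_force(),arm.read_opening())
D=np.array([.607,.217,0]);dn=Ro.from_matrix(np.c_[[1,0,0],[0,-1,0],[0,0,-1]]).as_quat()
try:
    arm.line_to([.40,-.155,.40],.12); arm.line_to([.48,.08,.36],.15,dn); arm.line_to([.607,.217,.19],.15)
except arm.MotionError as e: print("ERR",e)
p,q=arm.read_tool_pos(),arm.read_eef_rot()
print(arm.read_time(),p,q,np.round(arm.read_joint_positions(),2),arm.read_ft_force(),arm.read_opening())
s=snapshot("scene");t=snapshot("top");w=snapshot("wrist")
print("dish floor centre in scene",proj("scene",D+[0,0,.004]),"bung tip expected",proj("scene",p-[0,0,.098]),"bung",proj("scene",p-[0,0,.055]))
u=proj("scene",D)[0].astype(int);x0,y0=max(u[0]-60,0),max(u[1]-95,0)
print(x0,y0);cv2.imwrite("pics/p1.png",np.hstack([cv2.resize(s[y0:y0+120,x0:x0+120],(400,400),interpolation=cv2.INTER_CUBIC),cv2.resize(w[:,70:490],(400,400))]))
E
```

```text
21.6 d=15.4 act=15.8 side=1.1 Fax=1.4 F=[-1.  -1.7  1. ] M=0.01 op=0.389 j7=-0.52
22.8 d=17.9 act=17.8 side=0.2 Fax=-0.8 F=[ 0.2 -0.1 -0.8] M=-0.01 op=0.384 j7=0.39
23.9 d=20.4 act=20.4 side=0.1 Fax=-0.3 F=[-0.1  0.2 -0.4] M=0.01 op=0.383 j7=-0.55
25.1 d=22.9 act=22.9 side=0.1 Fax=0.4 F=[-1.8 -0.1 -0.6] M=-0.04 op=0.379 j7=0.36
25.7833 [ 0.09141215 -0.36727535  0.53163946] 0.38960097126143556
30.2417 [0.60711446 0.21643753 0.19079756] [ 9.99999789e-01 -4.22297365e-04  4.88432724e-04 -7.18798947e-05] [-0.65  0.77  0.49  1.58 -0.43  0.9  -1.58] [ 0.83401747 -0.60519214 -0.05100084] 0.38146188142844956
dish floor centre in scene [[336.40424088 279.59557676]] bung tip expected [[340.39903072 266.66044497]] bung [[342.6304096  259.77486225]]
276 185
```

View pics/p1.png

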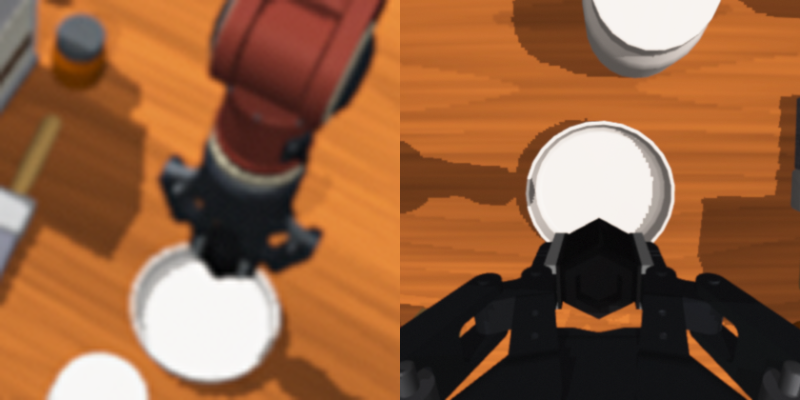

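The bung hangs clear of the dish at about (225,260) in the left half. In the wrist view its hexagon has the same outline as when gripped, so it isn't tilted, and the dish lies centred below. I'll lower to contact and release.

```bash
python3 - <<'E'
from h import *
D=[.607,.217]
arm.line_to([*D,.112],.08);arm.pause(.2);F0=arm.read_ft_force()[2];z=.112
while z>.094:
    z-=.001;arm.line_to([*D,z],.01);arm.pause(.05)
    F=arm.read_ft_force()[2]-F0
    if F>1.5: break
print(arm.read_time(),"contact z cmd",z,arm.read_tool_pos(),F,arm.read_wrist_torque())
arm.move_gripper(.41,20);arm.pause(.2);print(arm.read_opening(),arm.read_finger_force())
for o in(.45,.55,.8): arm.move_gripper(o)
arm.pause(.3)
arm.line_to([*D,.22],.08);arm.pause(.2)
print(arm.read_time(),arm.read_opening(),arm.read_finger_force())
s=snapshot("scene");w=snapshot("wrist")
cv2.imwrite("pics/p2.png",np.hstack([cv2.resize(s[120:330,200:410],(400,400),interpolation=cv2.INTER_CUBIC),cv2.resize(w[:,70:490],(400,400))]))
E
```

```text
35.0167 contact z cmd 0.10099999999999999 [0.60706499 0.21697801 0.10184677] 7.402043560112192 [-0.02872817  0.43454185 -0.02506366]
0.4110409959949881 0.0
38.375 0.8013825685858981 0.0
```

View pics/p2.png

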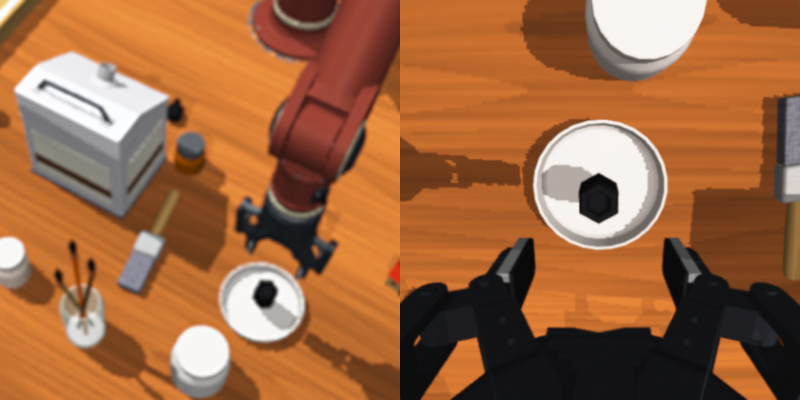

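The bung stands upright in the dish at (598,197) in the wrist view. The can is in place with its neck open at (107,72), and the gripper is clear. I'll hand the job in.

```bash
python3 -c "
from station import ticket;print(ticket.finish_job())"
```

```text
the job is handed in; nothing more can be done
None
```

I twisted the bung out of the neck and set it upright in the white dish. The can hasn't visibly moved, nothing else was touched, and I handed the job in at about 38 s of the 69 s allowed; no verdict came back.

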